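# Empty the grinding-ball dispenser into the dish

### The job

Slide the steel dish across the worktop, without lifting or tipping it, until it stands centred under the place where balls fall from the dispenser's spout, a little in front of the gutter's lip. Then pull the dispenser's sprung plunger by its knob all the way up and hold it there, clear of its seat hole, so that all three steel balls run down the gutter into the dish, none spilled; finish still gripping the knob with the plunger fully up. Leave the jar, the small bottle and the sample cell standing where they are.

Things in the scene. Friction and masses are not known exactly. Their poses are not given: they have to be found in the camera images.
- dispenser: Aluminium ball dispenser, fixed. Gutter 184 mm long, 31 mm wide outside, walls 12 mm, slopes down 8 degrees towards -x to an open spout. Base plate 90 mm wide, 8 mm high, x -37 to +113 mm. A bridge over the gutter, 30 mm in x, 48 mm in y, top 112 mm above the worktop, carries the vertical plunger. Origin: on the worktop under the plunger axis; x points uphill, away from the spout, z up.
- spout_lip (a point): Middle of the gutter floor's lower end, the lip of the spout, 48 mm above the worktop (the underside of the gutter is 42 mm above it), 91 mm to -x of the dispenser's origin.
- drop_spot (a point): Point on the worktop where the dish's centre belongs: on the gutter's centre line, 34 mm in front of the lip, 125 mm to -x of the dispenser's origin. Balls fall about 30 to 55 mm in front of the lip. Its x and y axes are the dispenser's.
- plunger (a joint): Vertical sprung plunger, value in m: 0 is home (its 8 mm pin stands 4 mm deep in its seat hole in the gutter floor and holds the balls back), 0.032 is fully up against its stop. The spring drives it home with about 4 N at the bottom and 8 N at the top; nothing latches it. The balls can pass only above about 0.025.
- plunger_knob (a point): Centre of the plunger's black knob, a ribbed cylinder 24 mm in diameter and 28 mm high with upright axis; it rises with the plunger. At home it is 141 mm above the worktop, and the knob's underside stands 14 mm above the bridge and 9 mm above a 20 mm wide collar on the bridge.
- dish: Loose round steel dish, straight wall, outside diameter 100 mm at the rim and 97 mm at the foot, 30 mm high, wall and floor 4 mm thick, 0.2 to 0.35 kg. Origin: centre of its underside. It starts to the left or right of the dispenser's spout. To the right a balance fills world x beyond 0.52 m, y -0.30 to -0.04 m; its tower, beyond x = 0.65 m, is 0.32 m high: swing round it.
- ball_a_center (a point): Centre of the lowest of three steel balls, each 20 mm in diameter and 33 g, queued in the gutter uphill of the pin.
- ball_b_center (a point): Centre of the middle of three steel balls, each 20 mm in diameter and 33 g, queued in the gutter uphill of the pin.
- ball_c_center (a point): Centre of the uppermost of three steel balls, each 20 mm in diameter and 33 g, queued in the gutter uphill of the pin.
- jar: Bystander: loose white jar with ribbed screw lid, 62 mm in diameter, 90 mm high, to the left or right of the spout, on the other side than the dish. Origin: centre of its underside.
- bottle: Bystander: loose small white bottle with screw cap, 44 mm in diameter, 75 mm high, to the right of the dispenser. Origin: centre of its underside.
- cell: Bystander: loose white closed sample cell, 46 mm in diameter, 45 mm high, to the left of the dispenser. Origin: centre of its underside.
Things that resemble listed ones, but are neither listed nor needed, are in the scene too. There is more than one size of the dish; the job needs the smaller.

How it is judged (in metres and radians):
On the way, in this order (a step that is already met when the one before it is completed fails the run):
1. the dish stands under the spout, its centre within 30 mm of the drop spot, with the plunger still home (horizontal distance between dish and drop_spot below 0.03 m and linear speed of dish below 0.02 m/s and value of joint plunger below 0.01 m), for 0.2 s.
2. the fingers hold the plunger pulled up by more than 27 of its 32 mm (value of joint plunger above 0.027 m and contact force between the fingers and plunger above 2 N), for 0.3 s.
At the end, for the whole second after the job is handed in: The fingers hold the plunger up by more than 27 of its 32 mm (over 2 N of contact), all three balls lie in the dish, and the dish stands on the worktop with its centre within 30 mm of the drop spot (all of step 2 and horizontal distance between each of ball_a_center, ball_b_center, ball_c_center and dish below 0.046 m and height (world z) of each of ball_a_center, ball_b_center, ball_c_center below 0.04 m and horizontal distance between dish and drop_spot below 0.03 m and height (world z) of dish below 0.01 m); the arm keeps its last pose, push and grip.
It fails at once if a ball is spilled beside the dish ((height (world z) of ball_a_center below 0.03 m and horizontal distance between ball_a_center and dish above 0.055 m) or (height (world z) of ball_b_center below 0.03 m and horizontal distance between ball_b_center and dish above 0.055 m) or (height (world z) of ball_c_center below 0.03 m and horizontal distance between ball_c_center and dish above 0.055 m)).
It fails at once if the dish is lifted more than 15 mm or tipped more than 0.35 rad (height (world z) of dish above 0.015 m or angle between dish's own z axis and vertical above 0.35 rad).
It fails at once if the white jar is moved more than 30 mm or tipped over (distance of jar from where it was at the start of the episode above 0.03 m or angle between jar's own z axis and vertical above 0.5 rad).
It fails at once if the small bottle is moved more than 30 mm or tipped over (distance of bottle from where it was at the start of the episode above 0.03 m or angle between bottle's own z axis and vertical above 0.5 rad).
It fails at once if the sample cell is moved more than 30 mm or tipped over (distance of cell from where it was at the start of the episode above 0.03 m or angle between cell's own z axis and vertical above 0.5 rad).
It also fails if it takes over 53 s, if anything falls off the work surface, if the arm or the gripper's body presses on something with over 40 N, if the wrist force passes 120 N, or if a joint passes its speed limit or range.

### The arm

A 6-joint arm with a two-finger parallel gripper is mounted at the origin on a cart in front of the work surface, level with it; the furniture and walls round the work are solid. World frame = base frame: x ahead of the robot, y to its left, z up, the work surface at z = 0. Lengths are in mm, angles in rad, forces in N, time in s.
With the tool pointing down it reaches from about 325 to 750 mm from the base axis. Payload 7.6 kg.
Tool frame: the origin (TCP) lies midway between the tips of the shut fingers; the grasp point (between the pads) lies arm.grip_depth behind it (arm.grip_depth is the distance from the TCP to the grasp point, in mm); z points along the fingers, y is the line along which they close (so a half turn about z gives the same grasp; the last joint's range is limited). The gripper opens to 85 mm and grips with 20 to 120 N. Pads are 22 mm wide; open, the fingers measure 114 mm over their backs; the gripper's body (76 mm by 85 mm) begins 54 mm behind the grasp point. The pads swing forward as they close: fully open they stand 13 mm farther back than shut.
Start: joints at [1.242, 0.052, 1.401, -0, 1.689, -0.07], TCP at [134.341, 507.541, 231.323] pointing down, gripper open.
Joint ranges: [-2.9, 2.9], [-0.91, 2.17], [0.12, 2.37], [-1.06, 4.2], [0.26, 2.73], [-2.93, 2.93]. Speed limits (rad/s): [2.57, 2.57, 3.01, 3.14, 3.14, 3.14].

### API

Orientations are given as a 3x3 rotation matrix whose columns are the frame's x, y, z axes.
In Python, from cell import arm, viewer gives the robot as it stands.
- The arm moves only by the tool arm_command, never from a script. Its argument "increments" is a list of rows, each a list of 7 numbers: the shift along the tool's x, y, z in units of 0.2 m (1.0 is 0.2 m), then the turn, a rotation vector about the tool's x, y, z in units of 45 degrees (1.0 is 45 degrees), then the opening, from 0 (shut) to 1 (fully open). In form: [[tx, ty, tz, rx, ry, rz, hand], ...]. A call has 1 to 20 rows; each row shifts and turns the commanded pose from where the row before left it, along the tool's axes as they then stand; what a row does not reach is not made up. A row lasts 1/12 s, in which the tool goes at most 41.7 mm and 7.16 degrees, less where a joint would pass 70% of its speed; a pose out of reach is approached as far as the arm can. A call with a number of a shift or a turn outside -1 to 1 is refused whole. A call with a gripper value outside its range is refused whole. The fingers move at their own pace and stop on an object; the grip force is fixed at half the most. Time passes only in rows, so rows that do not move let the fingers close. It gives the time, the measured TCP pose, the force, the opening and the grip force at its end, in the units of the state.
- arm.state(): the state, without advancing time (a new reading comes with each control period).
- viewer.read_camera(name): name is "scene" or "top"; returns the picture (400x640x3 uint8, red, green, blue); there is no depth.
- viewer.camera_model(name): a dict with "mtx" (3x3 intrinsics, pixels), "k1" (the pictures are not rectified: a ray, as slopes to the right and down, at radius r is drawn at 1 + k1 r^2 times it, then the intrinsics apply), "xyz" and "orientation" of the camera in the world. Camera axes: x right, y down, z forward; pixel columns grow to the right and rows downward; lengths in mm; the calibration is good to about 2 mm. A picture is of the moment at which its call begins. camera_model takes no time and is no camera call.
- arm.hand_in(): hands the job in; it is judged then, once.
The state is a dict: "t": time; "joint_positions": joint angles; "qvel": joint speeds; "effort": joint torques, N m; "eef_pos": TCP position; "tcp_rot": TCP orientation; "force": force on the tool from outside, world axes, zero at the start; "torque": the same for the moment, N m; "width": finger opening in mm; "finger_force": force on a finger pad.
Only numpy, scipy, OpenCV 4.12 (cv2) and the standard library are available. Lean on these libraries where they do the work, as an engineer would, in place of code of your own. Each camera call takes 0.05 s, during which the arm holds its last target. There are 200 camera calls.

## Working session

There is one attempt and no reset: what is moved stays moved. The work goes in short steps, Python scripts to look and compute and a tool call to move; the robot and the scene stay as the last step left them, time stands still between calls to the robot, and variables do not carry over. Pictures are saved under pics/ and viewed, at most 10 in all, crops included, and the job is handed in when it is done.

Besides the shell and the picture viewer there is one more tool, called in YAML: its name, and indented under it one key for each argument. arm_command: Moves the arm, as the interface text tells. Shifts and turns lie within -1 to 1; 1 stands for 0.2 m of shift or 45 degrees of turn. Its arguments: {"type":"object","properties":{"increments":{"type":"array","items":{"type":"array","items":{"type":"number"}}}},"required":["increments"]}

```bash
mkdir -p pics; ls; python3 - <<'E'
from cell import arm, viewer
import cv2, numpy as np
for n in ("scene","top"):
    im=viewer.read_camera(n); cv2.imwrite(f"pics/{n}0.png",im[:,:,::-1])
    m=viewer.camera_model(n); print(n,m)
s=arm.state(); print(s, arm.grip_depth)
E
```

```text
pics
scene {'mtx': array([[489.53698012,   0.        , 314.59296941],
       [  0.        , 489.53698012, 196.0950532 ],
       [  0.        ,   0.        ,   1.        ]]), 'k1': 0.052768391221553475, 'xyz': array([-160.08860489, -663.1041896 , 1218.26628343]), 'orientation': array([[ 0.66366004, -0.55207181,  0.50474951],
       [-0.7480309 , -0.49184055,  0.44558125],
       [ 0.00226343, -0.6732827 , -0.73938169]])}
top {'mtx': array([[492.51980486,   0.        , 319.8099597 ],
       [  0.        , 492.51980486, 198.66812113],
       [  0.        ,   0.        ,   1.        ]]), 'k1': 0.051822245455846364, 'xyz': array([ 369.33056869,  -11.13709032, 1502.64202357]), 'orientation': array([[-0.01702384, -0.98875479,  0.14857374],
       [-0.99983634,  0.0177445 ,  0.00352627],
       [-0.00612299, -0.1484894 , -0.98889504]])}
{'t': 0.1, 'joint_positions': array([ 1.24169148e+00,  5.27538552e-02,  1.40162380e+00,  7.64540521e-06,
        1.68859566e+00, -7.03143081e-02]), 'qvel': array([-2.05654106e-03, -2.62996936e-03, -2.56645953e-03,  6.64066427e-04,
        1.00570211e-03, -9.39152324e-05]), 'effort': array([ 1.04712082e-03, -3.82581174e+01, -3.60986102e+01, -7.79557035e-05,
        4.75298482e-03,  5.96068867e-05]), 'eef_pos': array([134.24981734, 507.26805791, 230.56676925]), 'tcp_rot': array([[-9.66700405e-01,  2.55910377e-01, -4.53410430e-04],
       [ 2.55910758e-01,  9.66699531e-01, -1.30411371e-03],
       [ 1.04575419e-04, -1.37671986e-03, -9.99999047e-01]]), 'force': array([ 0.29864159,  0.02932115, -0.2546172 ]), 'torque': array([-0.00668335,  0.00465353, -0.0072855 ]), 'finger_force': 0.0, 'width': 85.46594597036349} 18.700000000000003
```

View pics/scene0.png

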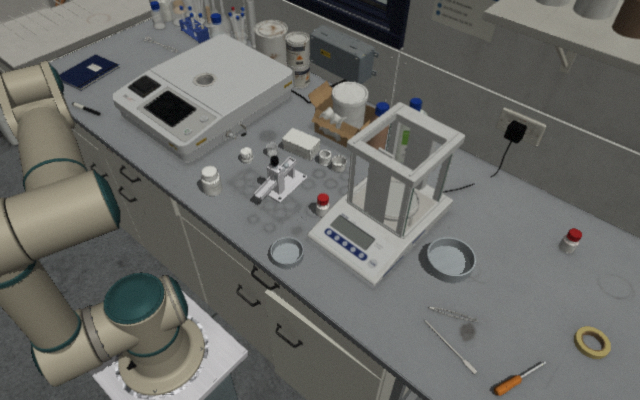

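View pics/top0.png

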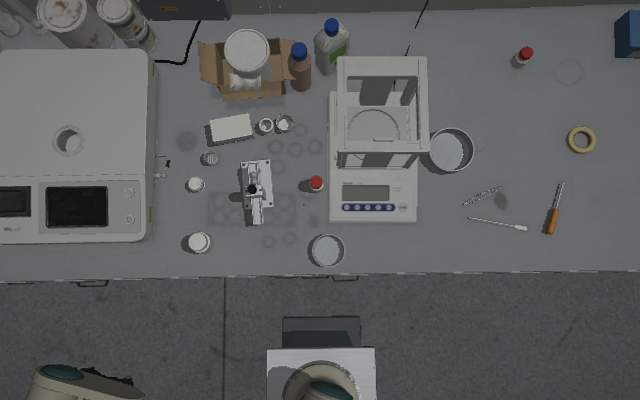

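The scene picture shows:
- Dispenser: scene (278,180), top (255,190), with its black knob at top (252,189).
- Dish candidates: the small one at top (327,250) / scene (286,252), and the large one at top (450,150) / scene (448,258). I choose the small one, in front and to the right of the spout.
- Jar: top (199,242), with the cell at (195,185) left of the dispenser. The small vials at (265,126), (284,123) and (210,158) are decoys.
- Bottle: red cap at top (316,184). The other red-capped bottle at (525,55) is a decoy.

Knob candidates are the black knob at (252,189) and the black plug at scene (515,131). I'll check with a crop.

```bash
cat > h.py <<'E'
import cv2, numpy as np
from cell import arm, viewer
def model(n):
    m=viewer.camera_model(n); return m["mtx"],m["k1"],np.array(m["xyz"]),np.array(m["orientation"])
def ray(n,uv):
    K,k1,c,R=model(n); d=np.array([(uv[0]-K[0,2])/K[0,0],(uv[1]-K[1,2])/K[1,1]]); s=d.copy()
    for _ in range(20): s=d/(1+k1*(s@s))
    return c,R@np.array([s[0],s[1],1])
def onz(n,uv,z):
    c,d=ray(n,uv); return c+d*(z-c[2])/d[2]
def proj(n,p):
    K,k1,c,R=model(n); q=R.T@(np.asarray(p,float)-c); s=q[:2]/q[2]; s=s*(1+k1*(s@s))
    return np.array([K[0,0]*s[0]+K[0,2],K[1,1]*s[1]+K[1,2]])
def two(a,b):
    (c1,d1),(c2,d2)=ray("top",a),ray("scene",b); A=np.array([d1,-d2]).T
    t=np.linalg.lstsq(A,c2-c1,rcond=None)[0]; p,q=c1+d1*t[0],c2+d2*t[1]; return (p+q)/2,np.linalg.norm(p-q)
E
python3 - <<'E'
import cv2,numpy as np
t=cv2.imread("pics/top0.png")[140:280,180:360]; s=cv2.imread("pics/scene0.png")[140:275,190:350]
a=cv2.resize(t,None,fx=4,fy=4,interpolation=cv2.INTER_CUBIC); b=cv2.resize(s,None,fx=4,fy=4,interpolation=cv2.INTER_CUBIC)
cv2.imwrite("pics/ct.png",a); cv2.imwrite("pics/cs.png",b); print(a.shape,b.shape)
E
```

```text
(560, 720, 3) (540, 640, 3)
```

View pics/ct.png

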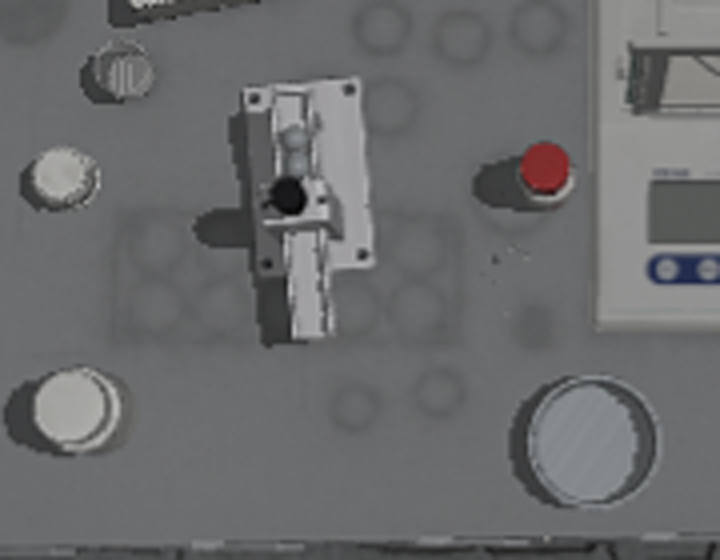

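View pics/cs.png

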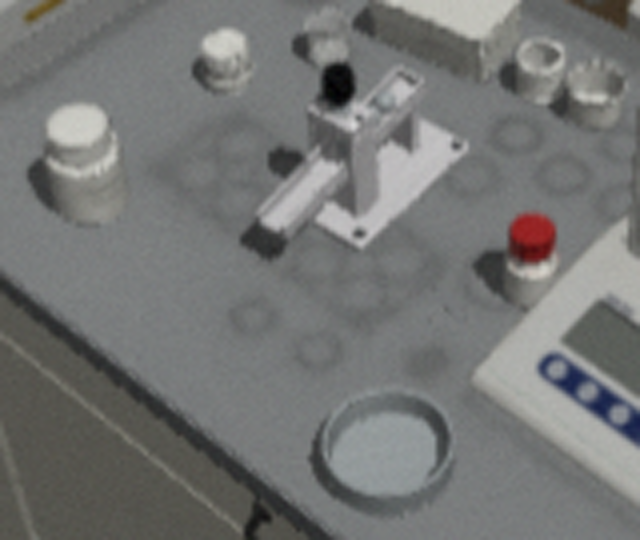

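The crops confirm the choices: the dish ring is at top-crop (592,441), the black knob at top-crop (289,196) / scene-crop (339,84), and base-plate screws at (255,98), (350,90), (267,263), (362,255). The spout lip is near (310,337).

```bash
python3 - <<'E'
from h import *
T=lambda u,v:(180+(u-1.5)/4,140+(v-1.5)/4); S=lambda u,v:(190+(u-1.5)/4,140+(v-1.5)/4)
im=cv2.imread("pics/top0.png"); sc=cv2.imread("pics/scene0.png")
def blob(im,x0,y0,x1,y1):
    g=cv2.inRange(im[y0:y1,x0:x1].max(2),0,35); n,l,st,ce=cv2.connectedComponentsWithStats(g)
    i=1+np.argmax(st[1:,4]); return ce[i]+[x0,y0],st[i]
kt,ks=blob(im,244,180,262,200),blob(sc,266,150,286,170); print(kt,ks)
print("knob",two(kt[0],ks[0]),"top z150",onz("top",kt[0],150))
P=[onz("top",T(*p),8)[:2] for p in[(255,98),(350,90),(267,263),(362,255)]]; print("screws",np.round(P,1))
c=np.mean(P,0); ax=(P[0]+P[1]-P[2]-P[3]); yaw=np.arctan2(ax[1],ax[0]); a=np.array([np.cos(yaw),np.sin(yaw)])
print("plate centre",c,"yaw deg",np.degrees(yaw),"origin",c-38*a,"drop",c-(38+125)*a)
print("lip two",two(T(310,337),S(274,222)), "lip z48",onz("top",T(310,337),48))
for n,uv,z in[("dish rim",T(592,441),30),("jar top",T(70,407),90),("bottle top",T(545,168),75),("cell top",T(62,174),45)]: print(n,np.round(onz("top",uv,z),1))
for uv in[T(525,441),T(659,441),T(592,375),T(592,507)]: print("rim",np.round(onz("top",uv,30),1))
print("dish scene",onz("scene",S(388,443),30)," jar scene",onz("scene",S(78,127),90),"bottle",onz("scene",S(532,232),75))
print("front edge",onz("top",T(300,545),0))
E
```

```text
(array([251.50847458, 188.76271186]), array([ 2,  5, 10,  9, 59], dtype=int32)) (array([273.96551724, 160.63793103]), array([ 5,  6,  7, 10, 58], dtype=int32))
knob (array([605.39465692, 185.33989759, 138.87757216]), np.float64(1.0208220160671493)) top z150 [603.86158073 183.41666526 150.        ]
screws [[706.4 229.2]
 [711.5 155.7]
 [577.2 219.4]
 [582.  146.7]]
plate centre [644.26370754 187.74196236] yaw deg 4.175440545298739 origin [606.36456795 184.97515582] drop [481.69634561 175.87381855]
lip two (array([516.6067099 , 179.39512481,  52.29312341]), np.float64(3.4837148801280464)) lip z48 [515.68996185 181.06472058  48.        ]
dish rim [436.1 -26.5  30. ]
jar top [464.5 346.5  90. ]
bottle top [634.8   4.7  75. ]
cell top [642.2 367.5  45. ]
rim [437.   23.3  30. ]
rim [435.3 -76.3  30. ]
rim [485.2 -27.5  30. ]
rim [387.6 -25.6  30. ]
dish scene [432.07300205 -29.94143069  30.        ]  jar scene [463.11815923 345.52513572  90.        ] bottle [632.33209119   2.65903343  75.        ]
front edge [363.62749904 194.41800345   0.        ]
```

Dish is at about (436,-27), drop spot at (481.5,176), and knob axis at (606,185) with yaw 4.2°. Plan: lower the shut fingers inside the dish and drag it along tool y (77.3°) against its leading wall.

arm_command:
  increments:
    - [-0.107,-0.11,0,0,0,0,0]
    - [-0.107,-0.11,0,0,0,0,0]
    - [-0.107,-0.11,0,0,0,0,0]
    - [-0.107,-0.11,0,0,0,0,0]
    - [-0.107,-0.11,0,0,0,0,0]
    - [-0.107,-0.11,0,0,0,0,0]
    - [-0.107,-0.11,0,0,0,0,0]
    - [-0.107,-0.11,0,0,0,0,0]
    - [-0.107,-0.11,0,0,0,0,0]
    - [-0.107,-0.11,0,0,0,0,0]
    - [-0.107,-0.11,0,0,0,0,0]
    - [-0.107,-0.11,0,0,0,0,0]
    - [-0.107,-0.11,0,0,0,0,0]
    - [-0.107,-0.11,0,0,0,0,0]
    - [-0.107,-0.11,0,0,0,0,0]
    - [-0.107,-0.11,0,0,0,0,0]
    - [-0.107,-0.11,0,0,0,0,0]
    - [-0.107,-0.11,0,0,0,0,0]
    - [-0.107,-0.11,0,0,0,0,0]
    - [-0.107,-0.11,0,0,0,0,0]

```text
t: 1.77
eef_pos: [435.8, -28.9, 230.9]
tcp_rot: [[-0.967, 0.256, -0.0], [0.256, 0.967, 0.0], [0.0, 0.0, -1.0]]
force: [0.1, 0.7, 0.7]
width: -0.1
finger_force: 0.0
```

arm_command:
  increments:
    - [0,0,0,0,0,-0.048,0]
    - [0,0,0.1,0,0,0,0]
    - [0,0,0.1,0,0,0,0]
    - [0,0,0.1,0,0,0,0]
    - [0,0,0.1,0,0,0,0]
    - [0,0,0.1,0,0,0,0]
    - [0,0,0,0,0,0,0]
    - [0,0,0,0,0,0,0]

```text
t: 2.43
eef_pos: [434.8, -27.2, 130.6]
tcp_rot: [[-0.976, 0.219, -0.003], [0.219, 0.976, 0.0], [0.003, -0.0, -1.0]]
force: [1.1, -0.3, 0.8]
width: -0.1
finger_force: 0.0
```

```bash
python3 - <<'E'
from h import *
s=arm.state(); R=s["tcp_rot"]; print(s["t"],s["eef_pos"],R,s["width"])
d=np.array([436,-27,14])-s["eef_pos"]; print("tool units to dish centre z14",R.T@d/200)
cv2.imwrite("pics/t1.png",cv2.resize(viewer.read_camera("scene")[150:300,190:390,::-1],None,fx=4,fy=4))
E
```

```text
2.4333 [434.80707374 -27.21192327 130.64244644] [[-9.75664862e-01  2.19252052e-01 -2.57173618e-03]
 [ 2.19251544e-01  9.75668247e-01  4.81352074e-04]
 [ 2.61469876e-03 -9.42188242e-05 -9.99996577e-01]] -0.10261472683060496
tool units to dish centre z14 [-0.00711208  0.00239654  0.58319541]
```

View pics/t1.png

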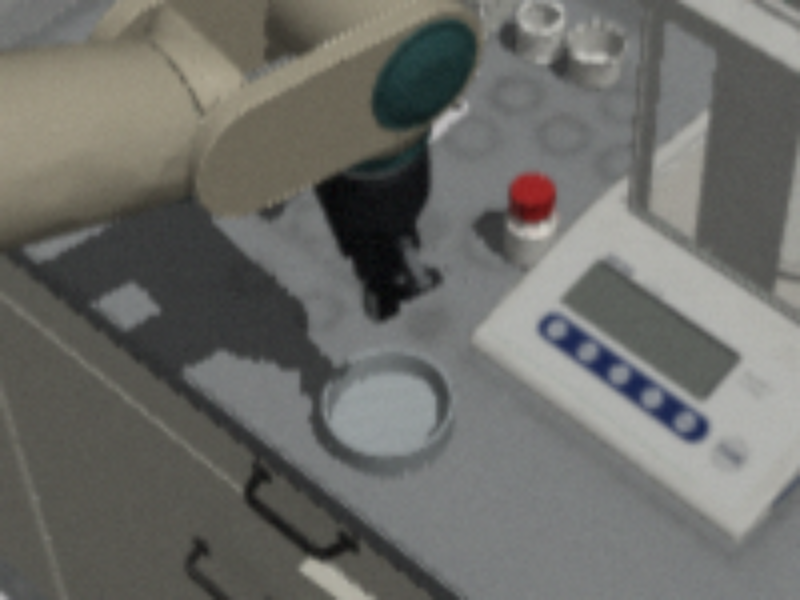

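The picture shows the shut fingers at about (385,310) in the crop, over the dish (385,405), clear of the bottle. I'll go down inside it and check.

arm_command:
  increments:
    - [0,0,0.09,0,0,0,0]
    - [0,0,0.09,0,0,0,0]
    - [0,0,0.09,0,0,0,0]
    - [0,0,0.09,0,0,0,0]
    - [0,0,0.09,0,0,0,0]
    - [0,0,0.07,0,0,0,0]
    - [0,0,0.04,0,0,0,0]
    - [0,0,0.02,0,0,0,0]
    - [0,0,0,0,0,0,0]
    - [0,0,0,0,0,0,0]

```text
t: 3.32
eef_pos: [436.3, -27.4, 16.4]
tcp_rot: [[-0.976, 0.219, 0.002], [0.219, 0.976, -0.0], [-0.002, 0.0, -1.0]]
force: [0.4, 0.1, -0.0]
width: 0.1
finger_force: 0.0
```

arm_command:
  increments:
    - [0,0.04,0,0,0,0,0]
    - [0,0.04,0,0,0,0,0]
    - [0,0.04,0,0,0,0,0]
    - [0,0.03,0,0,0,0,0]
    - [0,0.03,0,0,0,0,0]
    - [0,0.04,0,0,0,0,0]
    - [0,0.05,0,0,0,0,0]
    - [0,0.06,0,0,0,0,0]
    - [0,0.06,0,0,0,0,0]
    - [0,0.06,0,0,0,0,0]
    - [0,0.06,0,0,0,0,0]
    - [0,0.06,0,0,0,0,0]
    - [0,0.06,0,0,0,0,0]
    - [0,0.06,0,0,0,0,0]
    - [0,0.06,0,0,0,0,0]
    - [0,0.06,0,0,0,0,0]
    - [0,0.06,0,0,0,0,0]
    - [0,0.05,0,0,0,0,0]
    - [0,0.03,0,0,0,0,0]
    - [0,0.02,0,0,0,0,0]

```text
t: 4.98
eef_pos: [478.1, 162.8, 15.1]
tcp_rot: [[-0.976, 0.219, -0.0], [0.219, 0.976, 0.0], [0.0, -0.0, -1.0]]
force: [-0.5, -2.8, 1.2]
width: -0.1
finger_force: 1.2
```

```bash
python3 - <<'E'
from h import *
s=arm.state(); print(s["t"],s["eef_pos"],s["force"])
print("drop px top",proj("top",[481.5,176,30]),"scene",proj("scene",[481.5,176,30]))
t=viewer.read_camera("top")[:,:,::-1]; c=viewer.read_camera("scene")[:,:,::-1]
a=cv2.resize(t[175:275,200:340],None,fx=4,fy=4); b=cv2.resize(c[165:265,190:330],None,fx=4,fy=4)
cv2.imwrite("pics/t2.png",cv2.resize(np.vstack([a,b]),None,fx=.75,fy=.75,interpolation=cv2.INTER_AREA))
E
```

```text
4.9833 [478.05702809 162.82587893  15.13800423] [-0.53541614 -2.80226372  1.22124881]
drop px top [259.58539174 235.83501136] scene [251.00453271 206.39344324]
```

View pics/t2.png

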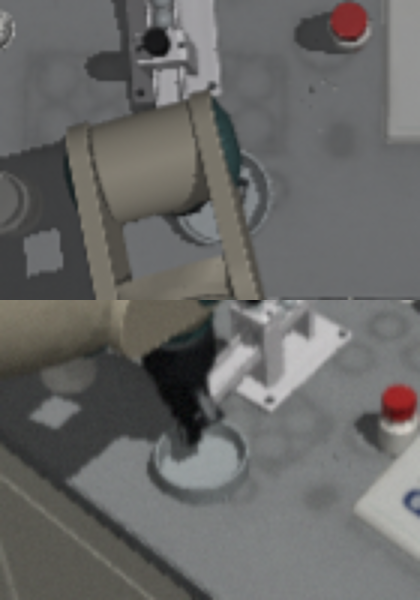

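The dish is now at bottom-crop (200,455), dragged along by the fingers at (190,440). The jar and bottle are undisturbed.

```bash
python3 - <<'E'
from h import *
for v in(452,455,458): print(onz("scene",(190+200/3,165+(v-300)/3),30))
for p in([471.5,133.5,30],): print(proj("scene",p),proj("top",p))
E
```

```text
[466.53250779 134.25801095  30.        ]
[463.66911843 131.27705221  30.        ]
[460.81608744 128.30676199  30.        ]
[257.96930697 214.89069432] [273.82117858 238.92468808]
```

arm_command:
  increments:
    - [0,0.02,0,0,0,0,0]
    - [0,0.03,0,0,0,0,0]
    - [0,0.03,0,0,0,0,0]
    - [0,0.03,0,0,0,0,0]
    - [0,0.03,0,0,0,0,0]
    - [0,0.03,0,0,0,0,0]
    - [0,0.02,0,0,0,0,0]
    - [0,0.015,0,0,0,0,0]
    - [0,0.005,0,0,0,0,0]
    - [0,0,0,0,0,0,0]
    - [0,0,0,0,0,0,0]
    - [0,0,0,0,0,0,0]
    - [0,0,0,0,0,0,0]

```text
t: 6.17
eef_pos: [487.3, 202.9, 15.4]
tcp_rot: [[-0.976, 0.219, 0.0], [0.219, 0.976, 0.0], [-0.0, 0.0, -1.0]]
force: [0.6, -0.2, -0.0]
width: 0.3
finger_force: 0.0
```

arm_command:
  increments:
    - [0,-0.03,0,0,0,0,0]
    - [0,-0.03,0,0,0,0,0]
    - [0,0,-0.05,0,0,0,0]
    - [0,0,-0.1,0,0,0,0]
    - [0,0,-0.15,0,0,0,0]
    - [0,0,-0.2,0,0,0,0]
    - [0,0,-0.2,0,0,0,0.5]
    - [0,0,-0.2,0,0,0,1]
    - [0,0,-0.1,0,0,0,1]
    - [0,-0.15,0,0,0,0,1]
    - [0,-0.2,0,0,0,0,1]
    - [0,-0.2,0,0,0,0,1]
    - [0,-0.2,0,0,0,0,1]
    - [0,-0.15,0,0,0,0,1]
    - [0,0,0,0,0,0,1]
    - [0,0,0,0,0,0,1]

```text
t: 7.5
eef_pos: [444.9, 14.3, 216.3]
tcp_rot: [[-0.975, 0.223, 0.002], [0.223, 0.975, 0.0], [-0.001, 0.001, -1.0]]
force: [-0.1, 0.1, 1.0]
width: 85.3
finger_force: 0.0
```

```bash
python3 - <<'E'
from h import *
s=arm.state(); print(s["t"],s["eef_pos"],s["force"],s["width"])
t=viewer.read_camera("top")[:,:,::-1]; c=viewer.read_camera("scene")[:,:,::-1]
cv2.imwrite("pics/rt3.png",t);cv2.imwrite("pics/rs3.png",c)
a=cv2.resize(t[175:275,190:330],None,fx=4,fy=4); b=cv2.resize(c[150:250,190:330],None,fx=4,fy=4)
cv2.imwrite("pics/t3.png",cv2.resize(np.vstack([a,b]),None,fx=.75,fy=.75,interpolation=cv2.INTER_AREA))
E
```

```text
7.5 [444.8676309   14.30017039 216.2521069 ] [-0.13953983  0.067997    0.98255181] 85.29580393798356
```

View pics/t3.png

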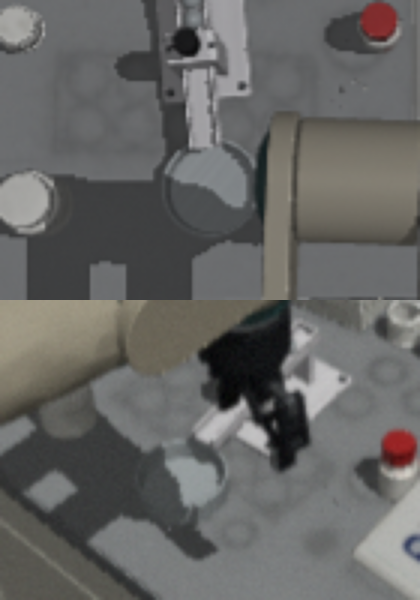

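The picture shows the dish at top-crop (212,189), i.e. pixel (260.7,238) against a target of (259.6,235.8). That is about 7 mm off, towards the front, and well within tolerance. Next I go above the knob.

arm_command:
  increments:
    - [-0.06,0.1,0,0,0,0,1]
    - [-0.06,0.1,0,0,0,0,1]
    - [-0.06,0.1,0,0,0,0,1]
    - [-0.06,0.1,0,0,0,0,1]
    - [-0.06,0.1,0,0,0,0,1]
    - [-0.06,0.1,0,0,0,0,1]
    - [-0.06,0.1,0,0,0,0,1]
    - [-0.06,0.1,0,0,0,0,1]
    - [-0.06,0.1,0,0,0,0,1]
    - [-0.055,0.11,0,0,0,0,1]
    - [0,0,0,0,0,0,1]
    - [0,0,0,0,0,0,1]

```text
t: 8.6
eef_pos: [605.3, 188.8, 214.1]
tcp_rot: [[-0.976, 0.216, -0.002], [0.216, 0.976, -0.0], [0.002, -0.001, -1.0]]
force: [0.2, -0.7, 0.1]
width: 85.4
finger_force: 0.0
```

```bash
python3 - <<'E'
from h import *
s=arm.state(); R=s["tcp_rot"]; print(s["t"],s["eef_pos"])
print("units",R.T@(np.array([606,185,121])-s["eef_pos"])/200)
print("dish",onz("top",(260.7,238),30))
E
```

```text
8.6 [605.3306053  188.75976657 214.12886896]
units [-0.00810675 -0.01733398  0.46564264]
dish [474.97573996 172.66033669  30.        ]
```

arm_command:
  increments:
    - [-0.005,-0.015,0,0,0,0,1]
    - [0,0,0.06,0,0,0,1]
    - [0,0,0.06,0,0,0,1]
    - [0,0,0.06,0,0,0,1]
    - [0,0,0.06,0,0,0,1]
    - [0,0,0.06,0,0,0,1]
    - [0,0,0.06,0,0,0,1]
    - [0,0,0.04,0,0,0,1]
    - [0,0,0.03,0,0,0,1]
    - [0,0,0.02,0,0,0,1]
    - [0,0,0,0,0,0,1]
    - [0,0,0,0,0,0,1]
    - [0,0,0,0,0,0,1]

```text
t: 9.68
eef_pos: [606.3, 183.5, 126.2]
tcp_rot: [[-0.976, 0.219, 0.001], [0.219, 0.976, 0.0], [-0.001, 0.001, -1.0]]
force: [0.1, -0.0, 0.9]
width: 85.4
finger_force: 0.0
```

```bash
python3 - <<'E'
from h import *
s=arm.state(); R=s["tcp_rot"]; print(s["t"],s["eef_pos"],s["force"],s["width"])
print("units",R.T@(np.array([606,185,121])-s["eef_pos"])/200)
c=viewer.read_camera("scene")[:,:,::-1]; t=viewer.read_camera("top")[:,:,::-1]
a=cv2.resize(t[150:250,210:310],None,fx=4,fy=4,interpolation=cv2.INTER_CUBIC)
b=cv2.resize(c[110:210,225:325],None,fx=4,fy=4,interpolation=cv2.INTER_CUBIC)
cv2.imwrite("pics/t4.png",np.hstack([a,b]))
E
```

```text
9.6833 [606.25517475 183.54101446 126.17123187] [ 0.05616207 -0.01437437  0.89538873] 85.39141222532834
units [0.00287832 0.00681876 0.02585739]
```

View pics/t4.png

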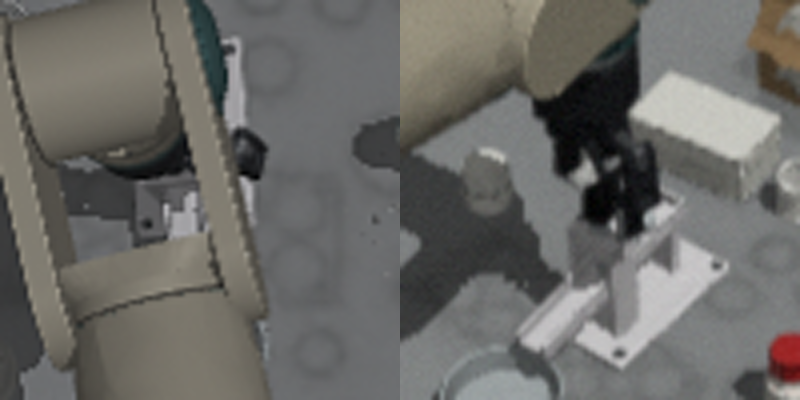

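The fingers straddle the knob (scene-crop about (600,195)) above the bridge. A small correction, then close.

arm_command:
  increments:
    - [0.002,0.006,0.02,0,0,0,1]
    - [0,0,0,0,0,0,1]
    - [0,0,0,0,0,0,0.6]
    - [0,0,0,0,0,0,0.4]
    - [0,0,0,0,0,0,0.2]
    - [0,0,0,0,0,0,0]
    - [0,0,0,0,0,0,0]
    - [0,0,0,0,0,0,0]
    - [0,0,0,0,0,0,0]
    - [0,0,0,0,0,0,0]
    - [0,0,0,0,0,0,0]
    - [0,0,0,0,0,0,0]

```text
t: 10.78
eef_pos: [605.5, 183.1, 121.8]
tcp_rot: [[-0.975, 0.221, -0.001], [0.221, 0.975, -0.003], [0.001, -0.003, -1.0]]
force: [-5.0, -6.8, 3.2]
width: 22.6
finger_force: 59.0
```

Gripped the knob (22.6 mm, 59 N). Pulling up.

arm_command:
  increments:
    - [0,0,-0.02,0,0,0,0]
    - [0,0,-0.03,0,0,0,0]
    - [0,0,-0.03,0,0,0,0]
    - [0,0,-0.03,0,0,0,0]
    - [0,0,-0.03,0,0,0,0]
    - [0,0,-0.02,0,0,0,0]
    - [0,0,0,0,0,0,0]
    - [0,0,0,0,0,0,0]
    - [0,0,0,0,0,0,0]
    - [0,0,0,0,0,0,0]

```text
t: 11.62
eef_pos: [605.3, 183.0, 151.0]
tcp_rot: [[-0.975, 0.221, -0.003], [0.221, 0.975, -0.003], [0.002, -0.004, -1.0]]
force: [1.7, -5.3, -8.0]
width: 22.5
finger_force: 59.0
```

arm_command:
  increments:
    - [0,0,-0.01,0,0,0,0]
    - [0,0,-0.008,0,0,0,0]
    - [0,0,0,0,0,0,0]
    - [0,0,0,0,0,0,0]
    - [0,0,0,0,0,0,0]
    - [0,0,0,0,0,0,0]
    - [0,0,0,0,0,0,0]
    - [0,0,0,0,0,0,0]
    - [0,0,0,0,0,0,0]
    - [0,0,0,0,0,0,0]
    - [0,0,0,0,0,0,0]
    - [0,0,0,0,0,0,0]
    - [0,0,0,0,0,0,0]
    - [0,0,0,0,0,0,0]
    - [0,0,0,0,0,0,0]
    - [0,0,0,0,0,0,0]
    - [0,0,0,0,0,0,0]
    - [0,0,0,0,0,0,0]
    - [0,0,0,0,0,0,0]
    - [0,0,0,0,0,0,0]

```text
t: 13.28
eef_pos: [605.3, 183.0, 153.9]
tcp_rot: [[-0.975, 0.221, -0.004], [0.221, 0.975, -0.003], [0.003, -0.004, -1.0]]
force: [3.1, -4.5, -10.1]
width: 22.1
finger_force: 61.2
```

```bash
python3 - <<'E'
from h import *
s=arm.state(); print(s["t"],s["eef_pos"],s["force"],s["finger_force"])
c=viewer.read_camera("scene")[:,:,::-1]; t=viewer.read_camera("top")[:,:,::-1]
a=cv2.resize(t[150:275,210:310],None,fx=4,fy=4,interpolation=cv2.INTER_CUBIC)
b=cv2.resize(c[120:245,225:325],None,fx=4,fy=4,interpolation=cv2.INTER_CUBIC)
cv2.imwrite("pics/t5.png",np.hstack([a,b]))
E
```

```text
13.2833 [605.25810599 183.02052806 153.90508947] [  3.11701804  -4.50254824 -10.0934453 ] 61.21436753310263
```

View pics/t5.png

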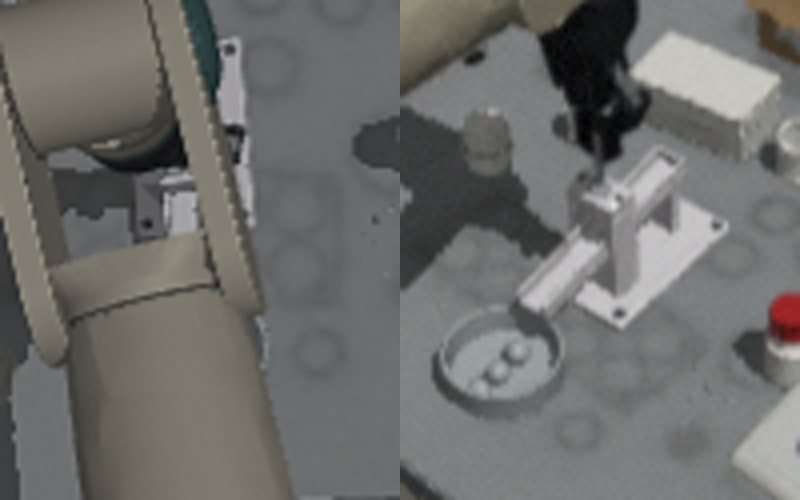

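All three balls lie in the dish at crop (517,350), (497,372) and (480,388). The tool has risen 32 mm and is pulling about 13 N more than before the pull. That is above the 8 N spring force, so the plunger is at its stop. Handing in.

```bash
python3 -c "
from cell import arm
print(arm.hand_in()); s=arm.state(); print(s['t'],s['eef_pos'],s['finger_force'])"
```

```text
the job is handed in; nothing more can be done
None
the job is handed in; nothing more can be done
```

The job is handed in with no verdict shown: all three balls are in the dish, which stands about 7 mm from the drop spot, and the gripper is still holding the knob with the plunger about 32 mm up.

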